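# Hold a calculator battery pack on test

### The job

Put the larger of the two loose battery packs on test: lay it on the tester's nest with its brass terminals up and its terminal end going in first, push it square and flush into the corner of the two steel fences under the raised contact lever, and only then press the lever's round knob 24 mm down, its working stroke, without running it down onto its stop. Finish holding the knob at that stroke, so that the probes stay on the terminals; do not let go at the end. Leave everything else on the counter where it is.

Things in the scene. Friction and masses are not known exactly. Their poses are not given: they have to be found in the camera images.
- pack_center (a point): Centre (half-way up) of the battery pack to be tested: a loose tan block 90 long (x) x 50 wide (y) x 26 high mm, about 0.22 kg, lying flat, terminals up. Its x axis points to the terminal end: two brass discs 11 mm across on top, 14 mm from that end; thumb ribs mark the other end. It starts with the terminal end pointing roughly away from the robot. A smaller pack of the same look lies near it
- pack_corner (a point): Lower corner of the same pack that belongs in the fence corner: at its underside, terminal end, left (+y) side; 45 mm in x, 25 mm in y and 13 mm down from pack_center
- fence_corner (a point): Inner corner of the tester's nest, on its level deck 22 mm above the counter. Axes: x to the tester's back, y to its left, z up. Back fence: steel bar along y, from 65 mm to -y of the corner to 12 mm to +y. Side fence: steel bar along x, from the corner to 110 mm to -x. Both are 16 mm high. A pack fully home has pack_corner here and lies along -x and -y of it. Free deck: 140 mm to -x, 165 mm to -y
- tester: Battery pack tester, fixed on the counter (origin under it, 20 mm in front of and 30 mm to the right of fence_corner, same axes). Its contact lever's arm lies along y over the deck, within 26 mm in front of the back fence; its probes hang 30 mm above the deck when up, so a pack slides in under it. Meter housing: 102 mm high, from 32 mm behind the corner, from 80 mm to -y of it to the left
- knob_top (a point): Centre of the flat top of the lever's round black knob, 32 mm in diameter: press here. Lever up: 15 mm in front of and 135 mm to the right of fence_corner, 108 mm above the counter; it goes down nearly straight and is level at the working stroke. 2 N start it; with a pack in place 6 N at 24 mm, 8.5 N at the stop (35 mm). An index plate 94 mm high stands 35 mm to the left of it, 12 mm farther back
- lever: The whole contact lever: steel arm 12 mm wide, 10 mm high, hinged at the tester's left, with a black probe block under it over the nest and the knob (13 mm high) on its right end; origin on its hinge
- lever_angle (a joint): Angle of the contact lever, rad: 0 = up at rest (a spring returns it), grows as the knob is pressed; the knob is 185 mm from the hinge, so 24 mm of knob travel is 0.130 rad (the arm's top edge is then at the brass line on the index plate); stop at 0.19 rad (35 mm). The probes meet the pack at 13 to 14 mm of knob travel
- probe_left: Left sprung brass probe under the lever's arm, 6 mm in diameter (origin at its tip); it comes down on the pack's left terminal, and gives way on its spring
- probe_right: Right sprung probe, the same, for the right terminal
- small_pack: Smaller pack, 62 x 34 x 19 mm, not to be tested: leave it (origin under its centre)
- keypad: Black rubber keypad spare lying flat, 60 x 84 x 8 mm: leave it (origin under its centre)
- cube: Smoked acrylic display cube, 60 mm: leave it (origin under its centre)
- coin_tester: Chrome coin-cell tester, 60 x 95 x 34 mm: leave it (origin under its centre)
- cover: Tan battery cover lying flat, 66 x 104 x 4 mm: leave it (origin under its centre)
- screwdriver: Screwdriver, 170 mm long, lying along its x axis: leave it
Things that resemble listed ones, but are neither listed nor needed, are in the scene too. Leave any turquoise look-alike of the part that bears pack_center alone.

How it is judged:
On the way:
1. the pack lies flush in the fence corner, terminals leading, while the lever is still up (x of pack_corner in the frame of fence_corner between -0.0025 and 0.0025 m and y of pack_corner in the frame of fence_corner between -0.0025 and 0.0025 m and angle between the x axis of pack_center and the x axis of fence_corner, either way round below 0.035 rad and angle between pack_center's own z axis and vertical below 0.05 rad and z of pack_corner in the frame of fence_corner below 0.003 m and value of joint lever_angle below 0.03 rad), for 0.2 s.
At the end, for the whole second after the job is handed in: The pack lies flat in the nest, terminals up, its leading left lower corner within 2.5 mm of both fences and square within 2 degrees; the fingers hold the knob pressed 24 mm down, give or take 4 mm (lever 0.108 to 0.152 rad), at rest, with both probes pressing on the pack (more than 0.5 N each) (x of pack_corner in the frame of fence_corner between -0.0025 and 0.0025 m and y of pack_corner in the frame of fence_corner between -0.0025 and 0.0025 m and angle between the x axis of pack_center and the x axis of fence_corner, either way round below 0.035 rad and angle between pack_center's own z axis and vertical below 0.05 rad and z of pack_corner in the frame of fence_corner below 0.003 m and value of joint lever_angle between 0.108 and 0.152 rad and velocity of joint lever_angle between -0.05 and 0.05 rad/s and contact force between the fingers and lever above 1.5 N and contact force between each of probe_left, probe_right and pack above 0.5 N); the arm keeps its last pose, push and grip.
It fails at once if the lever is run down onto its stop (value of joint lever_angle above 0.18 rad).
It fails at once if another thing on the counter is moved by more than 20 mm (distance of any of small_pack, keypad, cube, coin_tester, cover, screwdriver from where it was at the start of the episode above 0.02 m).
It also fails if it takes over 64 s, if anything falls off the work surface, if the arm or the gripper's body presses on something with over 40 N, if the wrist force passes 120 N, or if a joint passes its speed limit or range.

### The arm

A 7-joint arm with a two-finger parallel gripper is mounted at the origin on the work surface. World frame = base frame: x ahead of the robot, y to its left, z up, the work surface at z = 0. Lengths are in m, angles in rad, forces in N, time in s.
With the tool pointing down it reaches from about 0.425 to 0.95 m from the base axis. Payload 4.7 kg.
Tool frame: the origin (TCP) lies at the very end of the fingers, on their centre line; the grasp point (between the pads) lies 19 mm behind it; z points along the fingers, y is the line along which they close (so a half turn about z gives the same grasp; the last joint's range is limited). The gripper opens to 85 mm and grips with 20 to 120 N. Pads are 22 mm wide; open, the fingers measure 114 mm over their backs; the gripper's body (76 mm by 85 mm) begins 54 mm behind the grasp point. The pads swing forward as they close: fully open they stand 13 mm farther back than shut.
Start: joints at [1.278, 0.469, -0.049, 1.532, 0.024, 1.141, -0.082], TCP at [0.176, -0.652, 0.231] pointing down, gripper open.
Joint ranges: [-2.59, 2.59], [-0.33, 1.99], [-1.39, 1.29], [0.1, 2.45], [-1.04, 4.18], [0.21, 1.99], [-2.66, 2.66]. Speed limits (rad/s): [2.57, 2.57, 3.14, 3.14, 3.14, 3.14, 3.14].

### API

Orientations are given as a unit quaternion [w, x, y, z].
In Python, from plant import ctrl gives the robot as it stands.
- The arm moves only by the tool jog_arm, never from a script. Its argument "moves" is a list that holds one entry, the list of rows, each a list of 7 numbers: the shift along the tool's x, y, z in cm, then the turn, a rotation vector about the tool's x, y, z in rad, then the opening in per cent of the stroke, from 0 (shut) to 100 (fully open). In form: [[[tx, ty, tz, rx, ry, rz, claw], ...]]. A call has 1 to 12 rows; each row is the pose to reach, as a shift and turn from the pose commanded when the call began, along the tool's axes at that moment; what a row does not reach only later rows make up. A row lasts 1/12 s, in which the tool goes at most 41.7 mm and 7.16 degrees, less where a joint would pass 70% of its speed; a pose out of reach is approached as far as the arm can. A call with a gripper value outside its range is refused whole. The fingers move at their own pace and stop on an object; the grip force is fixed at half the most. Time passes only in rows, so rows that repeat a pose let the fingers close. It gives the time, the measured TCP pose, the force, the opening and the grip force at its end, in the units of the state.
- ctrl.get_obs(): the state, without advancing time (a new reading comes with each control period).
- ctrl.camera(name): name is "side" or "top" or "wrist"; returns a dict with "image" (384x512x3 uint8, red, green, blue), "vertical_fov" (degrees; the focal length in pixels is half the picture's height over the tangent of half this angle, whatever the lens; pixels are square), "cx", "cy" (the principal point, pixels), "extrinsics" (4x4, takes a point from world to camera coordinates); the wrist camera has in their place "T_tool_cam" (4x4, takes a point from camera to tool coordinates, whose origin is the TCP and whose axes are the flange's). Camera axes: x right, y up, looking along -z (the intrinsics and any distortion apply to the point x, -y, -z); pixel columns grow to the right and rows downward; lengths in m; the calibration is good to about 2 mm. A picture is of the moment at which its call begins: read the wrist's pose just before it. There is no depth.
- ctrl.close_job(): hands the job in; it is judged then, once.
The state is a dict: "time": time; "q": joint angles; "qvel": joint speeds; "tau": joint torques, N m; "tcp_pos": TCP position; "tcp_rot": TCP orientation; "force": force on the tool from outside, world axes, zero at the start; "torque": the same for the moment, N m; "grip_width": finger opening in m; "gripper_force": force on a finger pad.
Only numpy, scipy, OpenCV 4.12 (cv2) and the standard library are available. Lean on these libraries where they do the work, as an engineer would, in place of code of your own. Each camera call takes 0.05 s, during which the arm holds its last target. There are 200 camera calls.

## Working session

There is one attempt and no reset: what is moved stays moved. The work goes in short steps, Python scripts to look and compute and a tool call to move; the robot and the scene stay as the last step left them, time stands still between calls to the robot, and variables do not carry over. Pictures are saved under pics/ and viewed, at most 12 in all, crops included, and the job is handed in when it is done.

Besides the shell and the picture viewer there is one more tool, called after ">>>" by a JSON object that holds its "fn" and its "kwargs". jog_arm: Moves the arm, as the interface text tells. Its arguments: {"type":"object","properties":{"moves":{"type":"array","items":{"type":"array","items":{"type":"array","items":{"type":"number"}}}}},"required":["moves"]}

```bash
mkdir -p pics; ls
python3 - <<'E'
from plant import ctrl
import cv2,numpy as np
o=ctrl.get_obs(); print({k:np.round(v,3).tolist() for k,v in o.items()})
ims=[]
for n in ["top","side"]:
    c=ctrl.camera(n); print(n,{k:(np.round(v,4).tolist()) for k,v in c.items() if k!="image"}); im=c["image"][:,:,::-1]; cv2.imwrite(f"pics/{n}0.png",im); 
    cv2.imwrite(f"pics/{n}0b.png",cv2.resize(im,(800,600),interpolation=cv2.INTER_CUBIC))
E
```

```text
pics
{'time': 0.0, 'q': [1.278, 0.469, -0.049, 1.534, 0.024, 1.141, -0.082], 'qvel': [0.0, -0.002, -0.002, -0.001, 0.002, 0.001, 0.001], 'tau': [-0.001, -51.031, -0.047, -23.772, 0.011, 0.008, 0.0], 'tcp_pos': [0.176, -0.651, 0.23], 'tcp_rot': [-0.001, 0.991, 0.132, -0.0], 'force': [-0.196, -0.37, -0.472], 'torque': [0.064, -0.018, -0.007], 'gripper_force': 0.0, 'grip_width': 0.085}
top {'vertical_fov': 57.6616, 'cx': 254.8162, 'cy': 185.7314, 'extrinsics': [[0.0296, -0.9995, 0.0073, -0.0494], [0.9886, 0.0303, 0.1473, -0.5514], [-0.1475, 0.0029, 0.9891, -0.9289], [0.0, 0.0, 0.0, 1.0]]}
side {'vertical_fov': 44.8591, 'cx': 251.8546, 'cy': 193.2469, 'extrinsics': [[-0.9277, -0.3732, -0.0111, 0.4851], [0.2167, -0.5624, 0.798, -0.2222], [-0.304, 0.7379, 0.6026, -1.4139], [0.0, 0.0, 0.0, 1.0]]}
```

View pics/top0b.png

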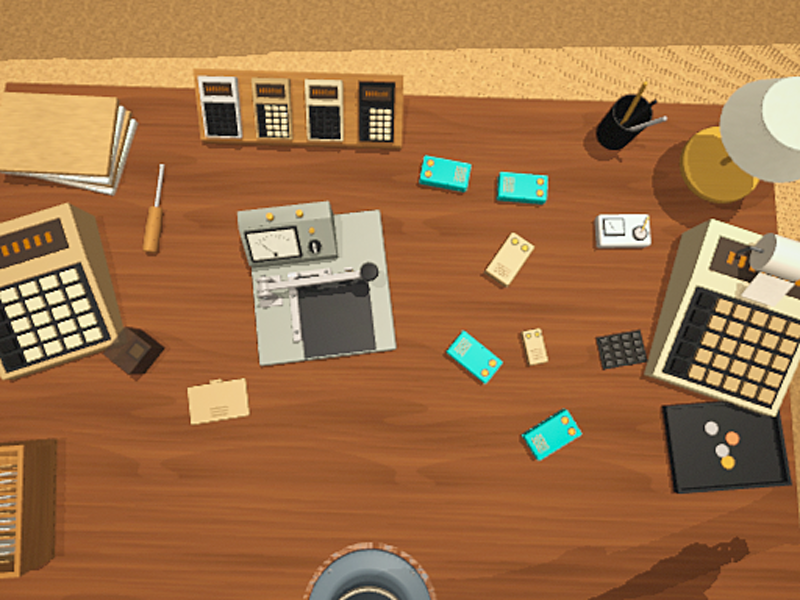

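View pics/side0b.png

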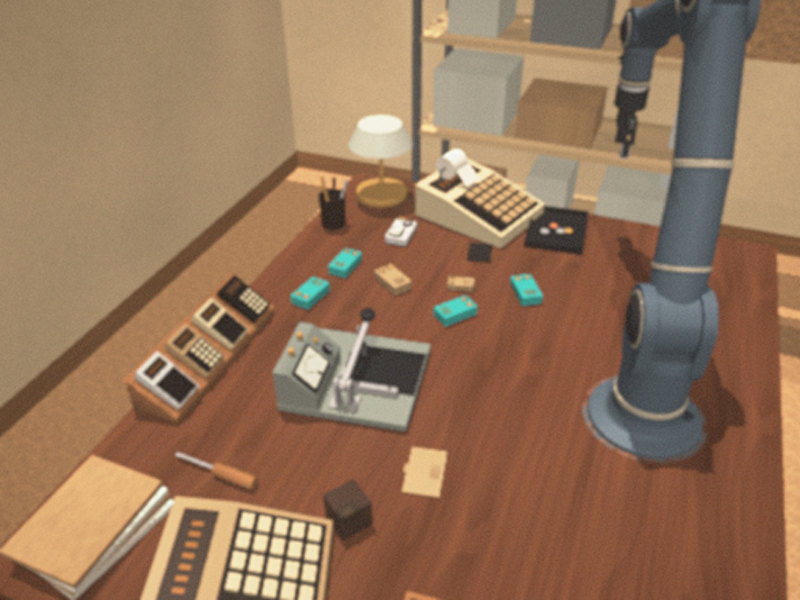

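The top view (800x600) has two tan packs with brass terminals: the larger at (510,259) and the smaller at (534,346). The four turquoise blocks at (445,174), (523,187), (474,357) and (551,435) are look-alikes. The tan cover is at (218,401). The larger tan pack at (510,259) fits, with its discs at the far end. The tester is at (315,285) with its knob at (369,271). I'll confirm with one crop.

```bash
cat > h.py <<'E'
import numpy as np,cv2
from scipy.spatial.transform import Rotation as R
def ray(c,uv):
    E=np.array(c["extrinsics"]); f=192/np.tan(np.radians(c["vertical_fov"])/2)
    d=np.array([(uv[0]-c["cx"])/f,-(uv[1]-c["cy"])/f,-1.]); Rt=E[:3,:3].T
    return -Rt@E[:3,3],Rt@d
def onz(c,uv,z):
    o,d=ray(c,uv); return o+d*(z-o[2])/d[2]
def tri(c1,u1,c2,u2):
    o1,d1=ray(c1,u1);o2,d2=ray(c2,u2)
    s=np.linalg.lstsq(np.c_[d1,-d2],o2-o1,rcond=None)[0]; p,q=o1+d1*s[0],o2+d2*s[1]
    return (p+q)/2,np.linalg.norm(p-q)
def proj(c,P):
    E=np.array(c["extrinsics"]); f=192/np.tan(np.radians(c["vertical_fov"])/2); p=E[:3,:3]@P+E[:3,3]
    return np.array([c["cx"]+f*p[0]/-p[2],c["cy"]-f*p[1]/-p[2]])
def wristcam(ctrl):
    o=ctrl.get_obs(); c=ctrl.camera("wrist"); q=o["tcp_rot"]
    T=np.eye(4); T[:3,:3]=R.from_quat([q[1],q[2],q[3],q[0]]).as_matrix(); T[:3,3]=o["tcp_pos"]
    c["extrinsics"]=np.linalg.inv(T@np.array(c["T_tool_cam"])); return o,c
E
python3 - <<'E'
from plant import ctrl
from h import *
c=ctrl.camera("top"); im=c["image"][:,:,::-1].copy()
a=cv2.resize(im[120:250,145:260],None,fx=4,fy=4,interpolation=cv2.INTER_CUBIC)
b=cv2.resize(im[140:240,285:360],None,fx=4,fy=4,interpolation=cv2.INTER_CUBIC)
cv=np.zeros((520,a.shape[1]+b.shape[1],3),np.uint8); cv[:,:a.shape[1]]=a; cv[:400,a.shape[1]:]=b
cv2.imwrite("pics/crop1.png",cv)
hsv=cv2.cvtColor(im,cv2.COLOR_BGR2HSV); print(hsv[170,322],hsv[150,322],hsv[222,340])
m=cv2.inRange(hsv,(12,40,150),(32,170,255)); m[:130]=0;m[250:]=0;m[:,:280]=0;m[:,370:]=0
for k in cv2.findContours(m,0,2)[0]:
    if cv2.contourArea(k)<80: continue
    r=cv2.minAreaRect(k); P=np.array([onz(c,p,.026 if cv2.contourArea(k)>400 else .019) for p in cv2.boxPoints(r)])
    print(r,P.round(3).tolist(),P.mean(0),np.linalg.norm(np.diff(P,axis=0),axis=1))
E
```

```text
[ 19  96 228] [ 12 174 155] [ 21  84 248]
((342.2415466308594, 221.2134552001953), (23.610248565673828, 12.367274284362793), 77.00537872314453) [[0.49, -0.257, 0.019], [0.499, -0.291, 0.019], [0.435, -0.305, 0.019], [0.427, -0.271, 0.019]] [ 0.46297601 -0.28112491  0.019     ] [0.03522641 0.0655852  0.03488748]
((326.24005126953125, 165.32000732421875), (18.088224411010742, 31.622772216796875), 34.695152282714844) [[0.596, -0.188, 0.026], [0.673, -0.239, 0.026], [0.644, -0.282, 0.026], [0.567, -0.23, 0.026]] [ 0.62028047 -0.23491047  0.026     ] [0.09307135 0.05153175 0.09268453]
```

View pics/crop1.png

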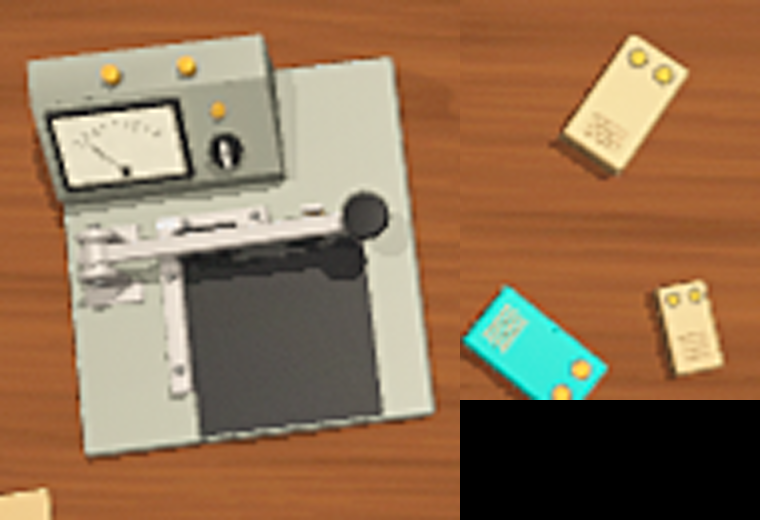

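The enlarged crop confirms it: the larger tan pack (right panel, at (625,105)) has two brass discs at its far end and ribs at the near end, and it measures 93x51 mm. The left panel shows the side fence inner edge at x~188, the knob top at (366,214), and the deck's right edge running (390,58) to (433,412).

Run:
```python
from plant import ctrl
from h import *
c=ctrl.camera("top")
g=lambda u,v,z: onz(c,(u/4+145-.4,v/4+120-.4),z)
A,B,C=g(390,58,.022),g(433,412,.022),g(88,455,.022); K=g(366,214,.108)
print(A,B,C,K); y1=np.arctan2(*(A-B)[1::-1]); y2=np.arctan2(-(C-B)[0],(C-B)[1]); print(y1,y2)
y=(y1+y2)/2; X=np.array([np.cos(y),np.sin(y),0]);Y=np.array([-np.sin(y),np.cos(y),0])
F=K+.015*X+.135*Y; F[2]=.022; print("F",F, "reproj crop",(proj(c,F)-[145,120])*4,"fence top near",(proj(c,F-.11*X+[0,0,.016])-[145,120])*4)
o=ctrl.get_obs();w=ctrl.camera("wrist");print(np.round(w["T_tool_cam"],3).tolist(),w["vertical_fov"],w["cx"],w["cy"])
Rm=R.from_quat(np.roll(o["tcp_rot"],-1)).as_matrix(); print(Rm.round(3))
t=F-.05*X-.05*Y; t[2]=.33
print("view above tester, tool cm",(Rm.T@(t-o["tcp_pos"])*100).round(1))
```

```text
[0.70564915 0.0084912  0.022     ] [ 0.45131672 -0.03042762  0.022     ] [0.4144904  0.20784913 0.022     ] [0.57437824 0.01703045 0.108     ]
0.1518454908749873 0.15333950600218804
F [0.5686838  0.15274182 0.022     ] reproj crop [178.5608278  236.65093107] fence top near [189.71990559 389.49559104]
[[0.0, 0.948, 0.317, 0.081], [1.0, -0.0, -0.001, 0.0], [-0.001, 0.317, -0.948, -0.143], [0.0, 0.0, 0.0, 1.0]] 63.773604088675384 259.18648605130244 192.8161630107407
[[ 0.965  0.261 -0.   ]
 [ 0.261 -0.965  0.001]
 [-0.    -0.001 -1.   ]]
view above tester, tool cm [ 53.4 -63.   -9.9]
```

>>> {"fn": "jog_arm", "kwargs": {"moves": [[[54, -29, -10, 0, 0, 0.11, 100], [54, -29, -10, 0, 0, 0.11, 100], [54, -29, -10, 0, 0, 0.11, 100], [54, -29, -10, 0, 0, 0.11, 100], [54, -29, -10, 0, 0, 0.11, 100], [54, -29, -10, 0, 0, 0.11, 100], [54, -29, -10, 0, 0, 0.11, 100], [54, -29, -10, 0, 0, 0.11, 100], [54, -29, -10, 0, 0, 0.11, 100], [54, -29, -10, 0, 0, 0.11, 100], [54, -29, -10, 0, 0, 0.11, 100], [54, -29, -10, 0, 0, 0.11, 100]]]}}

```text
time: 1.25
tcp_pos: [0.5359, -0.3113, 0.3123]
tcp_rot: [0.0, 0.997, 0.077, 0.0]
force: [0.6, -0.2, 0.9]
grip_width: 0.0853
gripper_force: 0.0
```

>>> {"fn": "jog_arm", "kwargs": {"moves": [[[5.3, -40.4, -1.8, 0, 0, 0, 100], [5.3, -40.4, -1.8, 0, 0, 0, 100], [5.3, -40.4, -1.8, 0, 0, 0, 100], [5.3, -40.4, -1.8, 0, 0, 0, 100], [5.3, -40.4, -1.8, 0, 0, 0, 100], [5.3, -40.4, -1.8, 0, 0, 0, 100], [5.3, -40.4, -1.8, 0, 0, 0, 100], [5.3, -40.4, -1.8, 0, 0, 0, 100], [5.3, -40.4, -1.8, 0, 0, 0, 100], [5.3, -40.4, -1.8, 0, 0, 0, 100], [5.3, -40.4, -1.8, 0, 0, 0, 100], [5.3, -40.4, -1.8, 0, 0, 0, 100]]]}}

```text
time: 2.25
tcp_pos: [0.5249, 0.0969, 0.33]
tcp_rot: [-0.0, 0.997, 0.079, 0.0]
force: [0.0, -0.3, 0.7]
grip_width: 0.0852
gripper_force: 0.0
```

Run:
```python
from plant import ctrl
from h import *
import pickle
o,c=wristcam(ctrl); pickle.dump((o,c),open("w1.pkl","wb"))
print(o["tcp_pos"],o["force"]); im=c["image"][:,:,::-1]
cv2.imwrite("pics/w1.png",cv2.resize(im,None,fx=1.5,fy=1.5,interpolation=cv2.INTER_CUBIC))
y=.1526;X=np.array([np.cos(y),np.sin(y),0]);Y=np.array([-np.sin(y),np.cos(y),0]);F=np.array([.5687,.1527,.022])
for n,P in dict(F=F,fn=F-.11*X+[0,0,.016],k=F-.015*X-.135*Y+[0,0,.086],deckR=F).items(): print(n,(proj(c,P)*1.5).round(0))
```

```text
[0.52490011 0.0968552  0.32997664] [ 0.03822217 -0.34419115  0.73702528]
F [337. 167.]
fn [339. 283.]
k [499. 195.]
deckR [337. 167.]
```

View pics/w1.png

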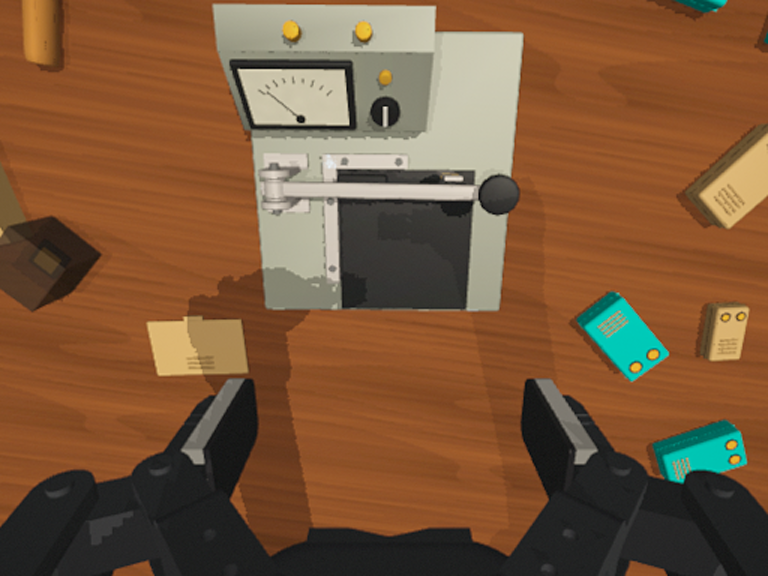

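The wrist view shows the knob at (499,194), the back fence's front top edge at row ~167 with its right end at x~408, and the side fence's inner top edge at x~340. All are within 1-2 px of the prediction.

Run:
```python
import pickle
from h import *
o,c=pickle.load(open("w1.pkl","rb"))
g=lambda u,v,z: onz(c,(u/1.5,v/1.5),z)
y=.1526;X=np.array([np.cos(y),np.sin(y),0]);Y=np.array([-np.sin(y),np.cos(y),0]);F=np.array([.5687,.1527,.022])
for n,P in dict(side1=g(340,280,.038),side2=g(338,205,.038),back1=g(405,168,.038),back2=g(345,168,.038),knob=g(499,194.5,.108),deckA=g(522,33,.022),deckB=g(500,310,.022),deckC=g(266,310,.022)).items():
    print(n,P.round(4),"rel mm",[round((P-F)@X*1e3,1),round((P-F)@Y*1e3,1)])
# pack from wrist
```

```text
side1 [0.4635 0.1349 0.038 ] rel mm [np.float64(-106.7), np.float64(-1.6)]
side2 [0.536 0.146 0.038] rel mm [np.float64(-33.4), np.float64(-1.6)]
back1 [0.5789 0.0899 0.038 ] rel mm [np.float64(0.5), np.float64(-63.6)]
back2 [0.5702 0.1439 0.038 ] rel mm [np.float64(0.2), np.float64(-9.0)]
knob [0.575  0.0175 0.108 ] rel mm [np.float64(-14.3), np.float64(-134.6)]
deckA [0.7058 0.0084 0.022 ] rel mm [np.float64(113.5), np.float64(-163.5)]
deckB [ 0.4522 -0.0329  0.022 ] rel mm [np.float64(-143.3), np.float64(-165.7)]
deckC [0.4136 0.2079 0.022 ] rel mm [np.float64(-144.9), np.float64(78.1)]
```

>>> {"fn": "jog_arm", "kwargs": {"moves": [[[2.3, 32.5, 15, 0, 0, 0.743, 100], [2.3, 32.5, 15, 0, 0, 0.743, 100], [2.3, 32.5, 15, 0, 0, 0.743, 100], [2.3, 32.5, 15, 0, 0, 0.743, 100], [2.3, 32.5, 15, 0, 0, 0.743, 100], [2.3, 32.5, 15, 0, 0, 0.743, 100], [2.3, 32.5, 15, 0, 0, 0.743, 100], [2.3, 32.5, 15, 0, 0, 0.743, 100], [2.3, 32.5, 15, 0, 0, 0.743, 100], [2.3, 32.5, 15, 0, 0, 0.743, 100], [2.3, 32.5, 15, 0, 0, 0.743, 100], [2.3, 32.5, 15, 0, 0, 0.743, 100]]]}}

```text
time: 3.3
tcp_pos: [0.5975, -0.2236, 0.1799]
tcp_rot: [-0.0, 0.957, -0.291, -0.0]
force: [0.9, 0.1, 0.9]
grip_width: 0.0855
gripper_force: 0.0
```

Run:
```python
from plant import ctrl
from h import *
o,c=wristcam(ctrl); im=c["image"][:,:,::-1].copy()
Rm=R.from_quat(np.roll(o["tcp_rot"],-1)).as_matrix(); print(o["tcp_pos"],Rm.round(3).tolist())
hsv=cv2.cvtColor(im,cv2.COLOR_BGR2HSV)
m=cv2.inRange(hsv,(12,40,190),(32,170,255)); m=cv2.morphologyEx(m,cv2.MORPH_CLOSE,np.ones((9,9)))
k=max(cv2.findContours(m,0,2)[0],key=cv2.contourArea); r=cv2.minAreaRect(k); b=cv2.boxPoints(r); print(r)
P=np.array([onz(c,p,.026) for p in b]); print(P.round(4).tolist(),P.mean(0),np.linalg.norm(np.diff(P,axis=0),axis=1))
print("in tool cm",((P-o["tcp_pos"])@Rm*100).round(2).tolist(), ((P.mean(0)-o["tcp_pos"])@Rm*100).round(2))
cv2.drawContours(im,[b.astype(int)],0,(0,0,255),1); cv2.imwrite("pics/w2.png",im)
```

```text
[ 0.59745052 -0.22362986  0.1798737 ] [[0.831, -0.557, -0.0], [-0.557, -0.831, 0.0], [-0.0, -0.0, -1.0]]
((254.5, 147.0), (50.99999237060547, 89.99998474121094), -0.0)
[[0.6002, -0.1895, 0.026], [0.6713, -0.2404, 0.026], [0.6451, -0.2795, 0.026], [0.5714, -0.2324, 0.026]] [ 0.62200427 -0.2354403   0.026     ] [0.08750045 0.04704198 0.08747956]
in tool cm [[-1.67, -2.98, 15.39], [7.07, -2.72, 15.39], [7.08, 1.99, 15.38], [-1.67, 2.18, 15.39]] [ 2.7  -0.38 15.39]
```

View pics/w2.png

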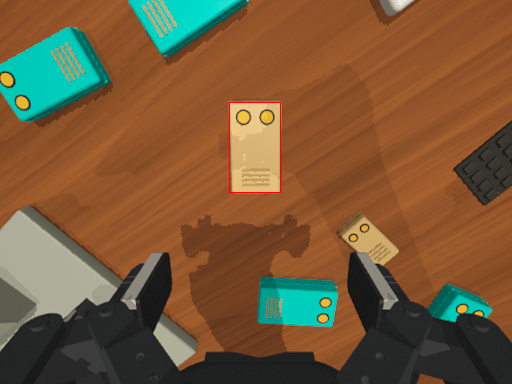

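The wrist view shows the pack at (255,147), discs leading, already square to the tool. Its neighbours are clear of the fingers. I'll grasp near the ribbed end.

>>> {"fn": "jog_arm", "kwargs": {"moves": [[[0, -0.4, 10, 0, 0, 0, 100], [0, -0.4, 10, 0, 0, 0, 100], [0, -0.4, 10, 0, 0, 0, 100], [0, -0.4, 14, 0, 0, 0, 100], [0, -0.4, 17.4, 0, 0, 0, 100], [0, -0.4, 17.4, 0, 0, 0, 100], [0, -0.4, 17.4, 0, 0, 0, 100], [0, -0.4, 17.4, 0, 0, 0, 50], [0, -0.4, 17.4, 0, 0, 0, 30], [0, -0.4, 17.4, 0, 0, 0, 30], [0, -0.4, 17.4, 0, 0, 0, 30], [0, -0.4, 17.4, 0, 0, 0, 30]]]}}

```text
time: 4.35
tcp_pos: [0.6021, -0.2204, 0.0089]
tcp_rot: [0.0, 0.957, -0.29, 0.003]
force: [-0.5, -0.4, 7.3]
grip_width: 0.0485
gripper_force: 64.1
```

>>> {"fn": "jog_arm", "kwargs": {"moves": [[[0, 0, 0, 0, 0, 0, 30], [0, 0, 0, 0, 0, 0, 30], [0, 0, 0, 0, 0, 0, 30]]]}}

```text
time: 4.6
tcp_pos: [0.6021, -0.2204, 0.0089]
tcp_rot: [0.0, 0.957, -0.29, 0.003]
force: [-1.4, -0.4, 7.8]
grip_width: 0.0489
gripper_force: 64.1
```

>>> {"fn": "jog_arm", "kwargs": {"moves": [[[0, 0, -4, 0, 0, 0, 30], [0, 0, -8, 0, 0, 0, 30], [0, 0, -12, 0, 0, 0, 30], [0, 0, -15, 0, 0, 0, 30], [-28.5, -18.1, -15, 0, 0, -0.745, 30], [-28.5, -18.1, -15, 0, 0, -0.745, 30], [-28.5, -18.1, -15, 0, 0, -0.745, 30], [-28.5, -18.1, -15, 0, 0, -0.745, 30], [-28.5, -18.1, -15, 0, 0, -0.745, 30], [-28.5, -18.1, -15, 0, 0, -0.745, 30], [-28.5, -18.1, -15, 0, 0, -0.745, 30], [-28.5, -18.1, -15, 0, 0, -0.745, 30]]]}}

```text
time: 5.6
tcp_pos: [0.4643, 0.0864, 0.1567]
tcp_rot: [0.0, 0.997, 0.078, 0.001]
force: [1.6, 0.9, -1.9]
grip_width: 0.0487
gripper_force: 63.6
```

>>> {"fn": "jog_arm", "kwargs": {"moves": [[[0, 0, 0, 0, 0, 0, 30], [0, 0, 0, 0, 0, 0, 30], [0, 0, 0, 0, 0, 0, 30]]]}}

```text
time: 5.85
tcp_pos: [0.4657, 0.0845, 0.1565]
tcp_rot: [0.001, 0.997, 0.078, 0.001]
force: [-0.1, -0.2, -2.4]
grip_width: 0.0487
gripper_force: 63.6
```

Run:
```python
from plant import ctrl
from h import *
o,c=wristcam(ctrl); im=c["image"][:,:,::-1].copy()
Rm=R.from_quat(np.roll(o["tcp_rot"],-1)).as_matrix(); y=np.arctan2(Rm[1,0],Rm[0,0]);print(o["tcp_pos"],y,o["grip_width"])
yt=.155; Rt=R.from_euler("z",yt).as_matrix(); F=np.array([.569,.152,.022])
print("tcp in F mm",((o["tcp_pos"]-F)@Rt*1e3).round(1))
hsv=cv2.cvtColor(im,cv2.COLOR_BGR2HSV)
m=cv2.inRange(hsv,(12,40,170),(32,170,255)); m[:60]=0
k=max(cv2.findContours(m,0,2)[0],key=cv2.contourArea); r=cv2.minAreaRect(k);print(r)
P=np.array([onz(c,p,o["tcp_pos"][2]+.017) for p in cv2.boxPoints(r)]); print("pack top in F mm",((P-F)@Rt*1e3).round(1).tolist())
cv2.imwrite("pics/w3.png",im)
```

```text
[0.46572529 0.08452938 0.15646498] 0.15585667723630892 0.04873860645113638
tcp in F mm [-112.5  -50.7  134.5]
((261.0, 191.5), (139.0, 118.0), 90.0)
pack top in F mm [[-43.6, -28.2, 151.5], [-43.6, -75.3, 151.5], [-106.7, -79.3, 151.5], [-106.7, -24.6, 151.5]]
```

View pics/w3.png

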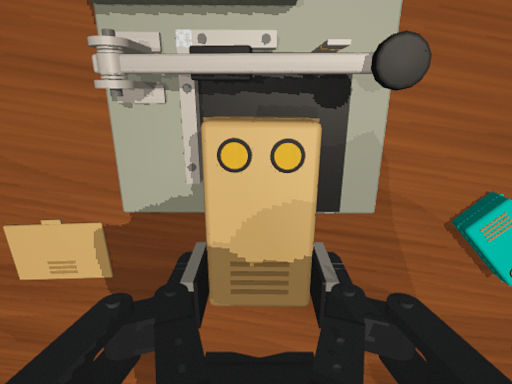

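The pack is held level (front edge at row 118, discs at (234,155) and (287,155)) and in front of the lever. I'll lower it onto the deck.

>>> {"fn": "jog_arm", "kwargs": {"moves": [[[0, 0, 4, 0, 0, 0, 30], [0, 0, 8, 0, 0, 0, 30], [0, 0, 10.5, 0, 0, 0, 30], [0, 0, 11.5, 0, 0, 0, 30], [0, 0, 12, 0, 0, 0, 30], [0, 0, 12.3, 0, 0, 0, 30], [0, 0, 12.5, 0, 0, 0, 30], [0, 0, 12.5, 0, 0, 0, 30], [0, 0, 12.5, 0, 0, 0, 30]]]}}

```text
time: 6.65
tcp_pos: [0.4665, 0.0852, 0.0319]
tcp_rot: [-0.0, 0.997, 0.078, 0.001]
force: [0.3, -0.2, -2.1]
grip_width: 0.0487
gripper_force: 63.5
```

>>> {"fn": "jog_arm", "kwargs": {"moves": [[[0, 0, 0.1, 0, 0, 0, 30], [0, 0, 0.2, 0, 0, 0, 30], [0, 0, 0.2, 0, 0, 0, 30], [0, 0, 0.2, 0, 0, 0, 30]]]}}

```text
time: 6.98
tcp_pos: [0.4664, 0.0852, 0.0309]
tcp_rot: [0.0, 0.997, 0.078, 0.001]
force: [-3.0, -1.3, 13.7]
grip_width: 0.0486
gripper_force: 65.4
```

>>> {"fn": "jog_arm", "kwargs": {"moves": [[[0.5, 0, -0.05, 0, 0, 0, 30], [1.3, 0, -0.05, 0, 0, 0, 30], [2.1, 0, -0.05, 0, 0, 0, 30], [2.9, 0, -0.05, 0, 0, 0, 30], [3.6, 0, -0.05, 0, 0, 0, 30], [3.6, 0, -0.05, 0, 0, 0, 30], [3.6, 0, -0.05, 0, 0, 0, 70], [3.6, 0, -0.05, 0, 0, 0, 70], [3.6, 0, -0.05, 0, 0, 0, 70], [3.6, 0, -0.05, 0, 0, 0, 70]]]}}

```text
time: 7.82
tcp_pos: [0.501, 0.0906, 0.0294]
tcp_rot: [0.0, 0.997, 0.078, 0.0]
force: [-0.8, 0.6, -0.6]
grip_width: 0.0601
gripper_force: 0.0
```

```bash
cat > look.py <<'E'
import sys
from plant import ctrl
from h import *
o,c=wristcam(ctrl); im=c["image"][:,:,::-1].copy()
Rm=R.from_quat(np.roll(o["tcp_rot"],-1)).as_matrix(); y=np.arctan2(Rm[1,0],Rm[0,0])
Rt=R.from_euler("z",.155).as_matrix(); F=np.array([.569,.152,.022])
print(o["tcp_pos"],y,o["grip_width"],o["force"].round(1),"tcp in F mm",((o["tcp_pos"]-F)@Rt*1e3).round(1))
hsv=cv2.cvtColor(im,cv2.COLOR_BGR2HSV)
m=cv2.inRange(hsv,(12,40,120),(32,170,255)); m=cv2.morphologyEx(m,cv2.MORPH_OPEN,np.ones((3,3)))
g=lambda q:((np.array([onz(c,p,.048) for p in q])-F)@Rt*1e3).round(1)[:,:2].tolist()
for k in cv2.findContours(m,0,2)[0]:
    if cv2.contourArea(k)<400: continue
    b=cv2.boxPoints(cv2.minAreaRect(k)); print(b.round().tolist(),g(b))
cv2.imwrite("pics/"+sys.argv[1],im)
E
python3 look.py w4.png
```

```text
[0.50096573 0.09056197 0.02940029] 0.15576039729731322 0.06007585058611667 [-0.8  0.6 -0.6] tcp in F mm [-76.7 -50.2   7.4]
[[-0.0, 344.0], [24.0, 344.0], [24.0, 379.0], [0.0, 379.0]] [[-117.9, 80.6], [-117.9, 68.5], [-141.4, 74.1], [-141.4, 86.8]]
[[202.0, 181.0], [317.0, 181.0], [317.0, 303.0], [202.0, 303.0]] [[-31.9, -26.6], [-31.8, -74.8], [-93.0, -78.5], [-93.0, -23.1]]
[[246.0, 115.0], [321.0, 115.0], [321.0, 138.0], [246.0, 138.0]] [[-5.0, -45.4], [-5.0, -74.7], [-13.9, -75.3], [-13.9, -45.3]]
```

>>> {"fn": "jog_arm", "kwargs": {"moves": [[[0, 0, -3, 0, 0, 0, 70], [0, 0, -7, 0, 0, 0, 70], [0, 2.5, -7, 0, 0, 0, 0], [2.5, 5.6, -7, 0, 0, 0, 0], [2.5, 5.6, -7, 0, 0, 0, 0], [2.5, 5.6, -7, 0, 0, 0, 0], [2.5, 5.6, -7, 0, 0, 0, 0], [2.5, 5.6, -4, 0, 0, 0, 0], [2.5, 5.6, -1.2, 0, 0, 0, 0], [2.5, 5.6, -1.2, 0, 0, 0, 0], [2.5, 5.6, -1.2, 0, 0, 0, 0]]]}}

```text
time: 8.78
tcp_pos: [0.5326, 0.0403, 0.0403]
tcp_rot: [-0.0, 0.997, 0.079, -0.002]
force: [-0.8, -0.4, 0.4]
grip_width: 0.0
gripper_force: 0.0
```

```bash
python3 look.py w5.png
```

```text
[0.53257736 0.04025011 0.04028215] 0.1579077046377908 3.103794915998993e-05 [-0.8 -0.4  0.4] tcp in F mm [ -53.2 -104.8   18.3]
[[98.0, 237.0], [194.0, 221.0], [208.0, 309.0], [112.0, 325.0]] [[-40.0, -26.9], [-31.5, -73.9], [-82.0, -78.4], [-92.6, -26.1]]
[[87.0, 199.0], [88.0, 159.0], [198.0, 163.0], [197.0, 202.0]] [[-20.6, -25.3], [-1.7, -29.1], [-3.0, -77.9], [-22.0, -76.2]]
```

View pics/w5.png

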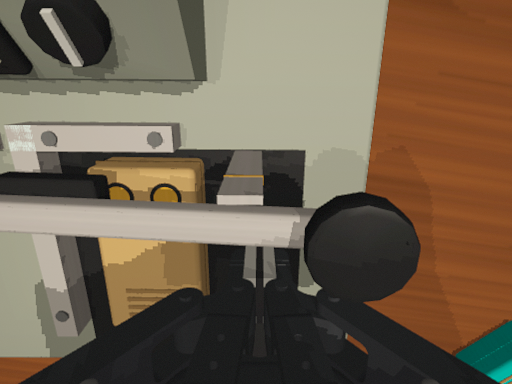

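The view shows the pack under the lever with its front edge (row ~160) near the back fence and a gap to the side fence on the left. The closed fingers are just to its right, so I'll push left.

>>> {"fn": "jog_arm", "kwargs": {"moves": [[[0, -1, 0, 0, 0, 0, 0], [0, -1.5, 0, 0, 0, 0, 0], [0, -1.9, 0, 0, 0, 0, 0], [0, -2.2, 0, 0, 0, 0, 0], [0, -2.5, 0, 0, 0, 0, 0], [0, -2.8, 0, 0, 0, 0, 0], [0, -3.1, 0, 0, 0, 0, 0], [0, -3.4, 0, 0, 0, 0, 0], [0, -3.4, 0, 0, 0, 0, 0]]]}}

```text
time: 9.58
tcp_pos: [0.5294, 0.0732, 0.0416]
tcp_rot: [-0.0, 0.997, 0.078, 0.0]
force: [-0.4, -0.1, 3.0]
grip_width: 0.0001
gripper_force: 1.8
```

>>> {"fn": "jog_arm", "kwargs": {"moves": [[[0, -0.15, 0, 0, 0, 0, 0], [0, -0.3, 0, 0, 0, 0, 0], [0, -0.4, 0, 0, 0, 0, 0], [0, -0.4, 0, 0, 0, 0, 0]]]}}

```text
time: 9.92
tcp_pos: [0.5289, 0.0767, 0.0416]
tcp_rot: [0.0, 0.997, 0.078, 0.0]
force: [0.8, -2.4, 4.9]
grip_width: -0.0003
gripper_force: 3.2
```

```bash
python3 look.py w6.png
```

```text
[0.528895   0.07665098 0.04158284] 0.1556370982204074 -0.0003192161182771746 [ 0.8 -2.4  4.9] tcp in F mm [-51.3 -68.3  19.6]
[[-0.0, 359.0], [23.0, 359.0], [23.0, 383.0], [0.0, 383.0]] [[-115.2, 78.2], [-115.2, 65.2], [-133.2, 69.5], [-133.2, 83.0]]
[[147.0, 237.0], [245.0, 237.0], [245.0, 300.0], [147.0, 300.0]] [[-38.5, -13.8], [-38.5, -61.7], [-75.2, -61.3], [-75.2, -9.7]]
[[142.0, 171.0], [244.0, 171.0], [244.0, 203.0], [142.0, 203.0]] [[-5.3, -15.4], [-5.2, -61.7], [-20.8, -61.5], [-20.8, -13.5]]
[[-0.0, 0.0], [106.0, 0.0], [106.0, 69.0], [0.0, 69.0]] [[62.5, 31.2], [62.6, -9.6], [37.8, -5.7], [37.8, 37.8]]
```

>>> {"fn": "jog_arm", "kwargs": {"moves": [[[0, -0.2, 0, 0, 0, 0, 0], [0, -0.4, 0, 0, 0, 0, 0], [0, -0.6, 0, 0, 0, 0, 0], [0, -0.8, 0, 0, 0, 0, 0], [0, -0.8, 0, 0, 0, 0, 0]]]}}

```text
time: 10.38
tcp_pos: [0.5276, 0.0848, 0.0416]
tcp_rot: [0.0, 0.997, 0.078, 0.0]
force: [0.2, -1.6, 5.8]
grip_width: -0.0
gripper_force: 3.2
```

>>> {"fn": "jog_arm", "kwargs": {"moves": [[[0, -0.1, 0, 0, 0, 0, 0], [0, -0.2, 0, 0, 0, 0, 0], [0, -0.3, 0, 0, 0, 0, 0], [0, -0.3, 0, 0, 0, 0, 0]]]}}

```text
time: 10.72
tcp_pos: [0.5272, 0.0874, 0.0416]
tcp_rot: [0.0, 0.997, 0.078, 0.0]
force: [0.6, -3.0, 5.9]
grip_width: -0.0
gripper_force: 3.5
```

```bash
python3 look.py w7.png
```

```text
[0.52718078 0.08735068 0.04156371] 0.1555589306871104 -4.5798984699335286e-05 [ 0.6 -3.   5.9] tcp in F mm [-51.3 -57.4  19.6]
[[-0.0, 359.0], [35.0, 359.0], [35.0, 383.0], [0.0, 383.0]] [[-115.2, 89.0], [-115.2, 69.2], [-133.2, 73.3], [-133.2, 93.8]]
[[143.0, 299.0], [146.0, 235.0], [245.0, 240.0], [242.0, 304.0]] [[-74.9, 3.3], [-37.3, -2.7], [-40.0, -51.0], [-78.0, -48.8]]
[[151.0, 171.0], [245.0, 171.0], [245.0, 201.0], [151.0, 201.0]] [[-5.3, -8.6], [-5.3, -51.4], [-19.8, -51.2], [-19.8, -7.0]]
[[-0.0, 0.0], [136.0, 0.0], [136.0, 69.0], [0.0, 69.0]] [[62.5, 42.0], [62.5, -10.3], [37.8, -7.2], [37.8, 48.6]]
```

View pics/w7.png

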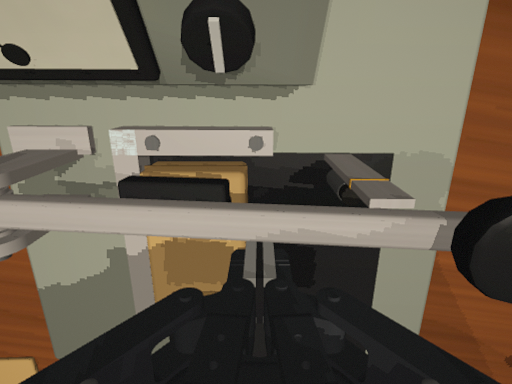

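The pack's left edge (x~147) now sits about 1 mm from the side fence, and its front is about 4 mm short of the back fence. I'll seat it to the left, then push from the rear.

>>> {"fn": "jog_arm", "kwargs": {"moves": [[[0, -0.1, 0, 0, 0, 0, 0], [0, -0.2, 0, 0, 0, 0, 0], [0, -0.2, 0, 0, 0, 0, 0], [0, -0.2, 0, 0, 0, 0, 0]]]}}

```text
time: 11.1
tcp_pos: [0.5269, 0.0893, 0.0416]
tcp_rot: [0.0, 0.997, 0.078, 0.0]
force: [0.3, -3.0, 5.2]
grip_width: 0.0
gripper_force: 3.6
```

>>> {"fn": "jog_arm", "kwargs": {"moves": [[[0, -0.1, 0, 0, 0, 0, 0], [0, -0.2, 0, 0, 0, 0, 0], [0, -0.2, 0, 0, 0, 0, 0], [0, -0.2, 0, 0, 0, 0, 0]]]}}

```text
time: 11.43
tcp_pos: [0.5266, 0.0898, 0.0416]
tcp_rot: [0.001, 0.997, 0.077, 0.0]
force: [0.4, -5.7, 6.6]
grip_width: -0.0001
gripper_force: 4.8
```

>>> {"fn": "jog_arm", "kwargs": {"moves": [[[0, 0.7, 0, 0, 0, 0, 0], [0, 0.7, -3, 0, 0, 0, 0], [-3, 0.7, -3, 0, 0, 0, 0], [-6.3, -1, -3, 0, 0, 0, 0], [-6.3, -3, -3, 0, 0, 0, 0], [-6.3, -3, -1, 0, 0, 0, 0], [-6.3, -3, 0.6, 0, 0, 0, 0], [-6.3, -3, 0.6, 0, 0, 0, 0], [-6.3, -3, 0.6, 0, 0, 0, 0]]]}}

```text
time: 12.18
tcp_pos: [0.4581, 0.1117, 0.0345]
tcp_rot: [-0.0, 0.997, 0.078, -0.001]
force: [0.3, 0.5, -0.4]
grip_width: -0.0002
gripper_force: 0.0
```

>>> {"fn": "jog_arm", "kwargs": {"moves": [[[0.3, 0, 0, 0, 0, 0, 0], [0.6, 0, 0, 0, 0, 0, 0], [0.8, 0, 0, 0, 0, 0, 0], [1.0, 0, 0, 0, 0, 0, 0], [1.0, 0, 0, 0, 0, 0, 0]]]}}

```text
time: 12.6
tcp_pos: [0.4698, 0.113, 0.0357]
tcp_rot: [-0.0, 0.997, 0.078, 0.0]
force: [0.1, 1.1, -0.0]
grip_width: -0.0001
gripper_force: 0.0
```

```bash
python3 look.py w8.png
```

```text
[0.46983352 0.11298161 0.03566609] 0.15532712808934224 -0.00010093306569350408 [ 0.1  1.1 -0. ] tcp in F mm [-104.   -23.2   13.7]
[[-0.0, 306.0], [69.0, 306.0], [69.0, 381.0], [0.0, 381.0]] [[-127.1, 107.8], [-127.1, 72.8], [-177.4, 82.6], [-177.4, 121.1]]
[[200.0, 96.0], [320.0, 96.0], [320.0, 245.0], [200.0, 245.0]] [[-25.3, 0.2], [-25.3, -48.2], [-92.4, -52.4], [-92.5, 4.3]]
```

>>> {"fn": "jog_arm", "kwargs": {"moves": [[[0.1, 0, 0, 0, 0, 0, 0], [0.2, 0, 0, 0, 0, 0, 0], [0.3, 0, 0, 0, 0, 0, 0], [0.4, 0, 0, 0, 0, 0, 0], [0.4, 0, 0, 0, 0, 0, 0]]]}}

```text
time: 13.07
tcp_pos: [0.4733, 0.1136, 0.0353]
tcp_rot: [-0.0, 0.997, 0.078, 0.0]
force: [-0.4, 0.1, 1.2]
grip_width: -0.0002
gripper_force: 0.4
```

>>> {"fn": "jog_arm", "kwargs": {"moves": [[[0.1, 0, 0, 0, 0, 0, 0], [0.2, 0, 0, 0, 0, 0, 0], [0.2, 0, 0, 0, 0, 0, 0], [0.2, 0, 0, 0, 0, 0, 0]]]}}

```text
time: 13.4
tcp_pos: [0.4734, 0.1136, 0.035]
tcp_rot: [0.001, 0.997, 0.078, -0.002]
force: [-4.5, -0.1, 3.2]
grip_width: 0.0003
gripper_force: 2.5
```

>>> {"fn": "jog_arm", "kwargs": {"moves": [[[0.1, 0, 0, 0, 0, 0, 0], [0.2, 0, 0, 0, 0, 0, 0], [0.3, 0, 0, 0, 0, 0, 0], [0.3, 0, 0, 0, 0, 0, 0], [0.3, 0, 0, 0, 0, 0, 0]]]}}

```text
time: 13.82
tcp_pos: [0.4734, 0.1134, 0.0345]
tcp_rot: [0.001, 0.997, 0.078, -0.005]
force: [-10.0, -1.0, 7.3]
grip_width: -0.0001
gripper_force: 5.3
```

```bash
python3 look.py w9.png
```

```text
[0.47341186 0.11341776 0.03447556] 0.15628693296510934 -5.111575955315193e-05 [-10.   -1.    7.3] tcp in F mm [-100.4  -23.4   12.5]
[[-0.0, 310.0], [68.0, 310.0], [68.0, 383.0], [0.0, 383.0]] [[-124.9, 107.1], [-124.9, 72.8], [-174.5, 82.7], [-174.4, 120.5]]
[[200.0, 109.0], [320.0, 109.0], [320.0, 246.0], [200.0, 246.0]] [[-26.6, 0.2], [-26.5, -48.1], [-88.5, -52.2], [-88.5, 3.9]]
```

View pics/w9.png

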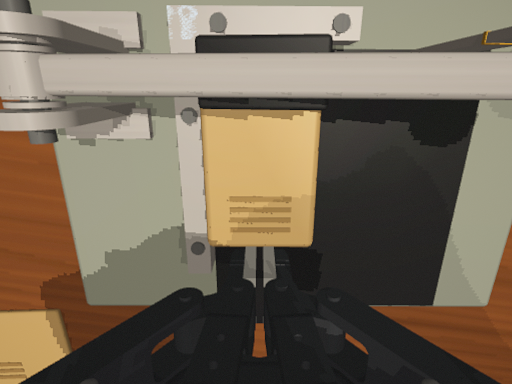

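The pack is home. Its left edge runs along the side fence (x~201 at row 109, ~207 at row 246), its rear is at about -89 mm, and the rear push stalled at 10 N. I'll give it one more side push to square it, then go to the knob.

>>> {"fn": "jog_arm", "kwargs": {"moves": [[[-1.2, 0, 0, 0, 0, 0, 0], [-1.2, 0, -4, 0, 0, 0, 0], [-1, 2.5, -4, 0, 0, 0, 0], [2, 4.8, -4, 0, 0, 0, 0], [4.6, 4.8, -4, 0, 0, 0, 0], [4.6, 4.8, -2, 0, 0, 0, 0], [4.6, 4.8, -0.7, 0, 0, 0, 0], [4.6, 4.8, -0.7, 0, 0, 0, 0], [4.6, 4.3, -0.7, 0, 0, 0, 0], [4.6, 3.9, -0.7, 0, 0, 0, 0], [4.6, 3.6, -0.7, 0, 0, 0, 0], [4.6, 3.4, -0.7, 0, 0, 0, 0]]]}}

```text
time: 14.87
tcp_pos: [0.5292, 0.0891, 0.0433]
tcp_rot: [-0.0, 0.997, 0.078, 0.001]
force: [0.3, 0.2, 0.1]
grip_width: 0.0002
gripper_force: 0.0
```

>>> {"fn": "jog_arm", "kwargs": {"moves": [[[0, -0.1, 0, 0, 0, 0, 0], [0, -0.2, 0, 0, 0, 0, 0], [0, -0.3, 0, 0, 0, 0, 0], [0, -0.3, 0, 0, 0, 0, 0]]]}}

```text
time: 15.2
tcp_pos: [0.5287, 0.09, 0.0426]
tcp_rot: [0.001, 0.997, 0.077, 0.0]
force: [0.9, -2.4, 1.5]
grip_width: -0.0001
gripper_force: 1.3
```

>>> {"fn": "jog_arm", "kwargs": {"moves": [[[0, -0.15, 0, 0, 0, 0, 0], [0, -0.3, 0, 0, 0, 0, 0], [0, -0.4, 0, 0, 0, 0, 0], [0, -0.4, 0, 0, 0, 0, 0]]]}}

```text
time: 15.53
tcp_pos: [0.5286, 0.0903, 0.0425]
tcp_rot: [0.003, 0.997, 0.076, -0.0]
force: [1.1, -9.1, 4.5]
grip_width: 0.0001
gripper_force: 5.0
```

>>> {"fn": "jog_arm", "kwargs": {"moves": [[[0, 1.2, 0, 0, 0, 0, 0], [0, 1.2, -4, 0, 0, 0, 0], [0, 1.2, -8.5, 0, 0, 0, 0], [0, 4, -8.5, 0, 0, 0, 0], [1.5, 8.4, -8.5, 0, 0, 0, 0], [3.4, 8.4, -8.5, 0, 0, 0, 0], [3.4, 8.4, -8.5, 0, 0, 0, 0], [3.4, 8.4, -8.5, 0, 0, 0, 0], [3.4, 8.4, -8.5, 0, 0, 0, 0]]]}}

```text
time: 16.28
tcp_pos: [0.5734, 0.018, 0.1268]
tcp_rot: [-0.001, 0.997, 0.078, -0.001]
force: [0.1, 0.4, -0.4]
grip_width: 0.0002
gripper_force: 0.0
```

```bash
python3 look.py w10.png
```

```text
[0.57336874 0.01802421 0.12682819] 0.15691191445466887 0.00021938815445720993 [ 0.1  0.4 -0.4] tcp in F mm [ -16.4 -133.   104.8]
[[-0.0, 316.0], [40.0, 316.0], [40.0, 366.0], [0.0, 366.0]] [[-123.6, 93.0], [-123.5, 58.0], [-180.4, 70.7], [-180.5, 108.1]]
[[90.0, 225.0], [157.0, 224.0], [158.0, 281.0], [91.0, 282.0]] [[-36.4, -0.7], [-35.1, -53.4], [-87.5, -49.0], [-88.9, 7.4]]
[[82.0, 177.0], [152.0, 177.0], [152.0, 208.0], [82.0, 208.0]] [[2.7, -1.5], [2.8, -53.6], [-22.0, -51.0], [-22.1, 2.9]]
[[-0.0, 70.0], [76.0, 70.0], [76.0, 134.0], [0.0, 134.0]] [[76.7, 39.9], [76.8, -10.9], [34.4, -3.0], [34.3, 51.1]]
```

View pics/w10.png

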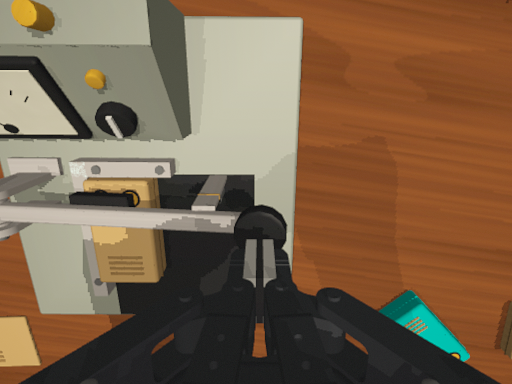

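The fingertips are over the knob, which is centred near (260,225). The pack sits in the corner with its front against the back fence. I'll press in steps.

>>> {"fn": "jog_arm", "kwargs": {"moves": [[[0, 0, 1, 0, 0, 0, 0], [0, 0, 1.6, 0, 0, 0, 0], [0, 0, 1.8, 0, 0, 0, 0], [0, 0, 2.0, 0, 0, 0, 0], [0, 0, 2.0, 0, 0, 0, 0]]]}}

```text
time: 16.75
tcp_pos: [0.5735, 0.0174, 0.1067]
tcp_rot: [-0.0, 0.997, 0.078, -0.001]
force: [-0.7, 1.3, 2.4]
grip_width: 0.0
gripper_force: 1.0
```

>>> {"fn": "jog_arm", "kwargs": {"moves": [[[0, 0, 0.3, 0, 0, 0, 0], [0, 0, 0.6, 0, 0, 0, 0], [0, 0, 0.9, 0, 0, 0, 0], [0, 0, 0.9, 0, 0, 0, 0], [0, 0, 0.9, 0, 0, 0, 0]]]}}

```text
time: 17.17
tcp_pos: [0.5746, 0.0166, 0.0983]
tcp_rot: [0.0, 0.997, 0.078, 0.0]
force: [-0.8, -1.9, 3.2]
grip_width: -0.0001
gripper_force: 1.4
```

>>> {"fn": "jog_arm", "kwargs": {"moves": [[[0, 0, 0.3, 0, 0, 0, 0], [0, 0, 0.6, 0, 0, 0, 0], [0, 0, 0.9, 0, 0, 0, 0], [0, 0, 1.2, 0, 0, 0, 0], [0, 0, 1.4, 0, 0, 0, 0], [0, 0, 1.4, 0, 0, 0, 0], [0, 0, 1.4, 0, 0, 0, 0]]]}}

```text
time: 17.75
tcp_pos: [0.5751, 0.0161, 0.0846]
tcp_rot: [0.001, 0.997, 0.077, 0.001]
force: [-0.3, -4.5, 6.1]
grip_width: -0.0
gripper_force: 3.2
```

Run:
```python
from plant import ctrl
from h import *
o,c=wristcam(ctrl); print(o["tcp_pos"],o["force"].round(2),o["torque"].round(2),o["grip_width"])
a=cv2.resize(c["image"][130:300,60:300,::-1],None,fx=3.3,fy=3.3,interpolation=cv2.INTER_CUBIC); cv2.imwrite("pics/w11.png",a)
```

```text
[0.57512081 0.01605686 0.0845997 ] [-0.31 -4.47  6.12] [-0.92 -0.03 -0.04] -2.7104137168746427e-05
```

View pics/w11.png

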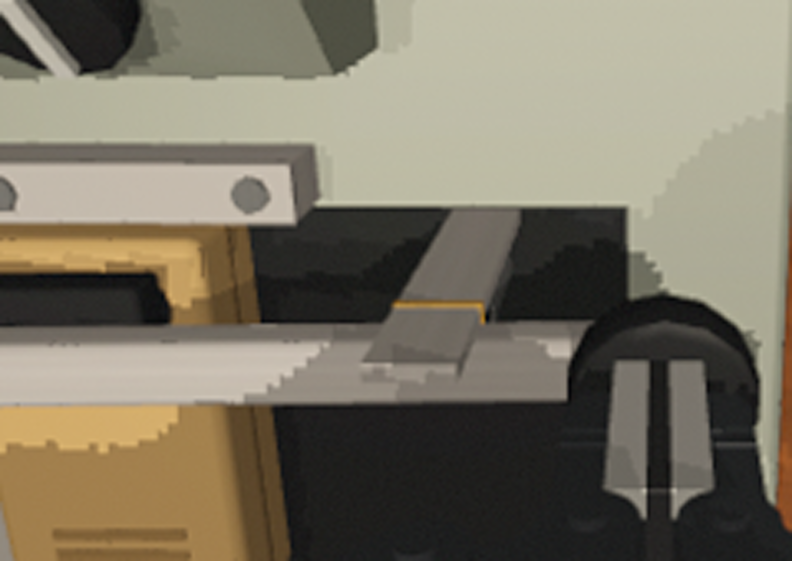

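The fingers hold the knob and the arm is near the brass line at (440,303). The 6.1 N vertical force matches the 24 mm stroke, and the pack sits flush. I'll relieve the sideways load slightly and let it settle.

>>> {"fn": "jog_arm", "kwargs": {"moves": [[[0, 0.1, 0, 0, 0, 0, 0], [0, 0.1, 0, 0, 0, 0, 0], [0, 0.1, 0, 0, 0, 0, 0], [0, 0.1, 0, 0, 0, 0, 0], [0, 0.1, 0, 0, 0, 0, 0], [0, 0.1, 0, 0, 0, 0, 0]]]}}

```text
time: 18.3
tcp_pos: [0.5752, 0.016, 0.0847]
tcp_rot: [0.0, 0.997, 0.078, 0.001]
force: [-0.5, -3.1, 6.5]
grip_width: 0.0002
gripper_force: 3.0
```

>>> {"fn": "jog_arm", "kwargs": {"moves": [[[0, 0.1, 0.05, 0, 0, 0, 0], [0, 0.1, 0.05, 0, 0, 0, 0], [0, 0.1, 0.05, 0, 0, 0, 0], [0, 0.1, 0.05, 0, 0, 0, 0], [0, 0.1, 0.05, 0, 0, 0, 0], [0, 0.1, 0.05, 0, 0, 0, 0], [0, 0.1, 0.05, 0, 0, 0, 0], [0, 0.1, 0.05, 0, 0, 0, 0]]]}}

```text
time: 18.97
tcp_pos: [0.5752, 0.0159, 0.0842]
tcp_rot: [-0.0, 0.997, 0.078, 0.001]
force: [0.2, -1.1, 6.5]
grip_width: -0.0004
gripper_force: 3.2
```

Run:
```python
from plant import ctrl
o=ctrl.get_obs(); print(o["tcp_pos"],o["force"],abs(o["qvel"]).max())
if .081<o["tcp_pos"][2]<.0865 and 4<o["force"][2]<8: print(ctrl.close_job())
```

```text
[0.57515155 0.01592533 0.08423649] [ 0.20372218 -1.07893264  6.4540735 ] 0.0018734631186446268
the job is handed in; nothing more can be done
None
```

I pushed the larger tan pack into the fence corner against both fences, terminals leading, then pressed the knob about 24 mm (6.5 N). The fingers were still holding it there when I handed the job in at about 19 s; no verdict came back.

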